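Latch the programming fixture, power it and start the run

ROBOT

A 6-joint arm with a two-finger parallel gripper is mounted at the origin on a cart in front of the work surface, level with it; the furniture and walls round the work are solid. World frame = base frame: x ahead of the robot, y to its left, z up, the work surface at z = 0. Lengths are in m, angles in rad, forces in N, time in s.
With the tool pointing down it reaches from about 0.275 to 0.825 m from the base axis. Payload 5.2 kg.
Tool frame: the origin (TCP) lies between the finger pads; the fingertips stand 19 mm ahead of it and the grasp point (between the pads) is the TCP (env.tips_ahead is the distance from the TCP to the fingertips, in m); z points along the fingers, y is the line along which they close (so a half turn about z gives the same grasp; the last joint's range is limited). The gripper opens to 93 mm and grips with 3 to 60 N. Pads are 15 mm wide; open, the fingers measure 128 mm over their backs; the gripper's body (75 mm by 188 mm) begins 65 mm behind the grasp point.
Start: joints at [1.029, 0.259, 1.535, -0, 1.348, -0.203], TCP at [0.183, 0.519, 0.238] pointing down, gripper open.
Joint ranges: [-3.14, 3.14], [-0.91, 2.08], [0.19, 2.58], [-1.22, 4.36], [0.22, 2.71], [-3.12, 3.12]. Speed limits (rad/s): [2.57, 2.57, 3.14, 3.14, 3.14, 3.14].

INTERFACE

Orientations are given as [roll, pitch, yaw] about the fixed x, y, z axes, in that order (R = Rz(yaw) Ry(pitch) Rx(roll)).
In Python, from workcell import sensors, imaging, job, env gives the robot as it stands.
- The arm moves only by the shell command python3 -m creep 'ROWS' [FORCE]. ROWS is JSON, a list of rows, each a list of 7 numbers: the shift along the tool's x, y, z in units of 0.25 m (1.0 is 0.25 m), then the turn, a rotation vector about the tool's x, y, z in units of 90 degrees (1.0 is 90 degrees), then the opening, from 0 (shut) to 1 (fully open). A call has 1 to 8 rows; each row is the pose to reach, as a shift and turn from the pose commanded when the call began, along the tool's axes at that moment; what a row does not reach only later rows make up. A row lasts 1/12 s, in which the tool goes at most 41.7 mm and 7.16 degrees, less where a joint would pass 70% of its speed; a pose out of reach is approached as far as the arm can. A call with a number of a shift or a turn outside -1 to 1 is refused whole. A call with a gripper value outside its range is refused whole. The fingers move at their own pace and stop on an object; FORCE is the grip in N (left out, the last holds). Time passes only in rows, so rows that repeat a pose let the fingers close. It gives the time, the measured TCP pose, the force, the opening and the grip force at its end, in the units of the state.
- sensors.read_state(): the state, without advancing time (a new reading comes with each control period).
- imaging.camera(name): name is "side" or "top"; returns the picture (420x560x3 uint8, blue, green, red); there is no depth.
- imaging.get_calibration(name): a dict with "mtx" (3x3 intrinsics, pixels), "R" (3x3) and "t" (3): a world point X has camera coordinates R X + t. Camera axes: x right, y down, z forward; pixel columns grow to the right and rows downward; lengths in m; the calibration is good to about 2 mm. A picture is of the moment at which its call begins. get_calibration takes no time and is no camera call.
- job.finish_job(): hands the job in; it is judged then, once.
The state is a dict: "time": time; "joint_pos": joint angles; "joint_vel": joint speeds; "tau": joint torques, N m; "ee_pos": TCP position; "eef_rot": TCP orientation; "wrist_force": force on the tool from outside, world axes, zero at the start; "moment": the same for the moment, N m; "gripper_width": finger opening in m; "grip_force": force on a finger pad.
Only numpy, scipy, OpenCV 4.12 (cv2) and the standard library are available. Lean on these libraries where they do the work, as an engineer would, in place of code of your own. Each camera call takes 0.05 s, during which the arm holds its last target. There are 200 camera calls.

TASK

A flight-controller board lies in the open pogo-pin programming fixture. Push the fixture's hinged lid down until the spring catch snaps over its edge and holds it shut, then switch the power box on by pressing the raised far half of its rocker, and then press the large round start key fully in and let it come back up; keep this order, so that the pins are never live under an open lid. Nothing needs gripping: leave the small round reset key alone, and do not lift or shift the board or the tools and parts lying about.

Things in the scene. Friction and masses are not known exactly. Their poses are not given: they have to be found in the camera images.
- fixture: Low programming fixture screwed to the bench, black and grey with an aluminium lid, 84 (x) x 132 (y) mm, top deck 38 mm high; origin at the centre of its underside. Its x axis points away from the robot and its y axis to the left (within 15 degrees). A lid is hinged on its +y side; the spring catch stands at the middle of its -y side.
- lid_hinge (a point): Middle of the lid's hinge line, in the fixture frame at [0, 52, 54] mm; the hinge line runs along the fixture's x axis.
- lid (a joint): Opening angle of the lid, rad: 0 = shut and level (and then held by the catch), growing as its free (-y) edge rises; it starts half open and a stiff hinge (0.07 N m) holds it wherever it is left. Below about 0.05 rad the lid meets the board on its sprung pin block, which pushes an unlatched lid up again a little.
- lid_pad (a point): Centre of the top face of the lid's black rubber press pad (46 x 26 mm), which moves with the lid: 85 mm from the hinge line, 60 mm high when the lid is shut. Aluminium lid plate 62 mm wide and 6 mm thick with a clear window over the board; its free edge lies 105 mm from the hinge line and bears a steel striker roller that the catch snaps over. Shutting the lid takes about 6 N on the pad in the last 12 mm.
- catch (a joint): Angle of the spring catch, rad: 0 = upright at rest, growing as it is pushed outwards; the lid pushes it out to about 0.15 on its way down and it springs back to about 0 over the striker roller.
- catch_nose (a point): Top of the catch's steel nose, 24 mm wide, in the fixture frame at [0, -57, 55] mm; the catch reaches up to 68 mm.
- fc_board_centre (a point): Centre of the loose flight-controller board, 38 x 38 mm, 43 mm above the bench, lying between the four white locating rails under the lid; it sinks about 2 mm as the lid is shut and otherwise stays where it is.
- power_box: Grey box screwed to the bench, 84 (x) x 140 (y) mm, flat grey top panel 44 mm high; origin at the centre of its underside, its x axis away from the robot and y to the left (within 15 degrees). On the panel, 8 mm beyond the middle, stand in a row from left to right the rocker (y = +40 mm), the large start key (y = -6 mm) and the small reset key (y = -46 mm).
- rocker (a joint): Angle of the black rocker (46 mm long along the box's x, 24 mm wide, pivot in the middle), rad: 0 = off, with its near half level and its far half raised; 0.44 = on, the far half pressed level. It snaps over past the middle (0.22) and takes about 7 N at the far end.
- rocker_on_end (a point): Point to press on the raised far half of the rocker, 18 mm beyond the pivot along the box's x axis, 57 mm above the bench when off; it goes down 7 mm to 50 mm when on.
- start_key (a joint): Travel of the large round start key (28 mm across), m: 0 = up, 0.005 = fully in (5 N). It springs back.
- start_key_top (a point): Centre of the top of the large start key, 52 mm above the bench when up.
- reset_key (a joint): Travel of the small round reset key (13 mm across, top 50 mm above the bench), m: 0 = up, 0.003 = fully in; to be left unpressed.
- tweezers: Loose steel tweezers, 120 mm long, lying on the bench just behind the fixture and the box; origin at the centre of the underside.
- spare_board: Loose small spare board, 22 x 31 mm, lying between the fixture and the box; origin at the centre of the underside.
- spare_motor: Loose white brushless motor, 29 mm across and 33 mm high, lying behind the work.
- driver_big: Loose orange-handled screwdriver, 198 mm long, lying at the front edge of the bench to the right of the work.
- etape_roll: Loose roll of black tape, 62 mm across, lying to the left of the work.

How it is judged:
By the outcome, as a careful person would: the job done as asked, in the order asked, and still so for the second after the job is handed in, with the robot touching nothing.
It also fails if it takes over 46 s, if anything falls off the work surface, if the arm or the gripper's body presses on something with over 40 N, if the wrist force passes 120 N, or if a joint passes its speed limit or range.

## Working session

There is one attempt and no reset: what is moved stays moved. The work goes in short steps, Python scripts to look and compute and a shell command to move; the robot and the scene stay as the last step left them, time stands still between calls to the robot, and variables do not carry over. Pictures are saved under pics/ and viewed, at most 10 in all, crops included, and the job is handed in when it is done.

```bash
mkdir -p pics; python3 - <<'E'
from workcell import sensors, imaging, env
import cv2
for n in("top","side"):
    cv2.imwrite(f"pics/{n}0.png",imaging.camera(n)); c=imaging.get_calibration(n); print(n,c)
s=sensors.read_state(); print(s["time"],s["ee_pos"],s["eef_rot"],env.tips_ahead)
E
```

```text
top {'mtx': array([[462.65312828,   0.        , 282.08788298],
       [  0.        , 462.65312828, 209.90432789],
       [  0.        ,   0.        ,   1.        ]]), 'R': array([[ 0.01863238, -0.9997519 , -0.01220531],
       [-0.99407177, -0.0172159 , -0.10735422],
       [ 0.10711746,  0.01413321, -0.99414592]]), 't': array([0.15388771, 0.51220952, 1.17122922])}
side {'mtx': array([[424.16882371,   0.        , 281.8441052 ],
       [  0.        , 424.16882371, 204.62603486],
       [  0.        ,   0.        ,   1.        ]]), 'R': array([[ 0.86862222, -0.49494139, -0.02298823],
       [-0.29614853, -0.48142526, -0.82493986],
       [ 0.39722977,  0.72336902, -0.56475284]]), 't': array([-0.34774251,  0.2807891 ,  0.92914641])}
0.1 [0.18254994 0.51834071 0.23693114] [-3.14003145e+00 -3.14117381e-04  2.80275794e+00] 0.019
```

View pics/top0.png

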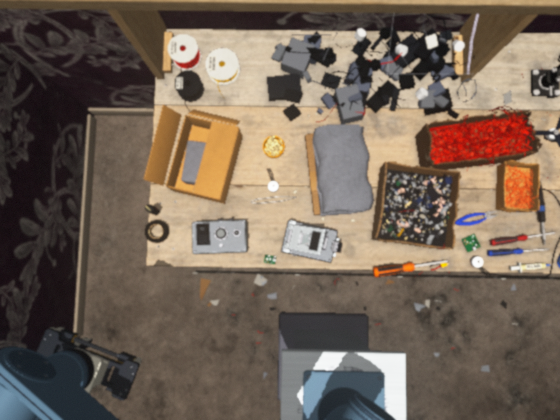

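View pics/side0.png

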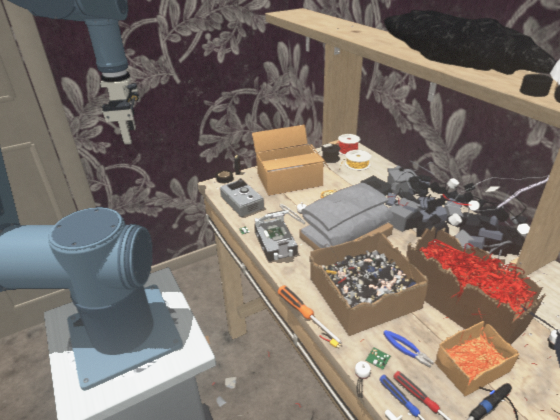

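The top view shows the power box at about (220,236), the fixture at (311,241), the spare board at (270,259) and the tweezers at (270,200). I'll enlarge both views.

```bash
python3 - <<'E'
import cv2,numpy as np
t=cv2.imread("pics/top0.png")[205:275,180:350]; s=cv2.imread("pics/side0.png")[165:270,205:315]
cv2.imwrite("pics/tc.png",cv2.resize(t,(765,315),interpolation=cv2.INTER_CUBIC))
a=cv2.resize(t,None,fx=4.5,fy=4.5,interpolation=cv2.INTER_CUBIC)
cv2.imwrite("pics/sc.png",cv2.resize(s,None,fx=5.5,fy=5.5,interpolation=cv2.INTER_CUBIC))
E
```

```text
(no output)
```

View pics/tc.png

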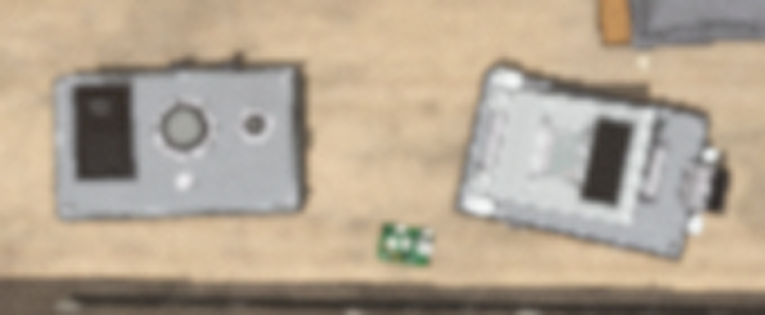

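View pics/sc.png

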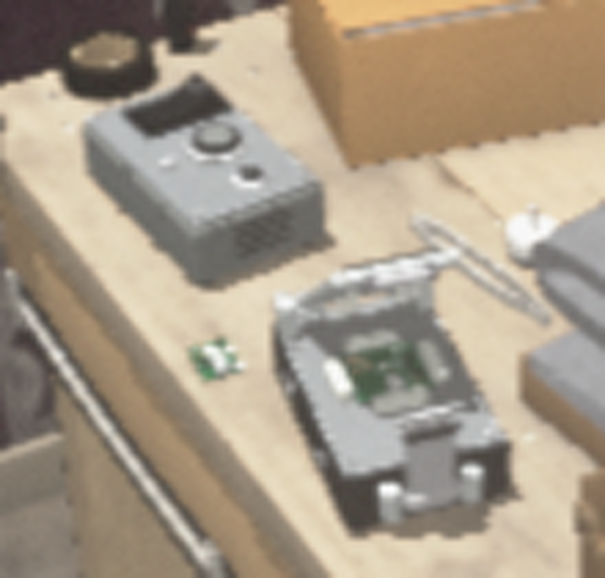

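The top crop shows the rocker at (104,132), the start key at (184,128), the reset key at (255,124), the hinge knuckles at (508,78) and (478,205), the lid pad at (608,161) and the catch at (718,182). The side crop shows the lid half open, with the board under it.

```bash
cat > h.py <<'E'
import numpy as np
from workcell import imaging, sensors
C={n:imaging.get_calibration(n) for n in("top","side")}
def ray(n,p):
    c=C[n]; R=np.array(c["R"]); d=R.T@np.linalg.inv(c["mtx"])@[p[0],p[1],1.]; return -R.T@np.array(c["t"]),d
def at(n,p,z):
    o,d=ray(n,p); return o+d*(z-o[2])/d[2]
def tc(u,v): return (180+(u+.5)/4.5-.5,205+(v+.5)/4.5-.5)
def sc(u,v): return (205+(u+.5)/5.5-.5,165+(v+.5)/5.5-.5)
def proj(n,X):
    c=C[n]; q=c["mtx"]@(np.array(c["R"])@X+c["t"]); return q[:2]/q[2]
E
python3 - <<'E'
from h import *
np.set_printoptions(precision=4,suppress=True)
k=at("top",tc(184,128),.052); r=at("top",tc(255,124),.050); rk=at("top",tc(104,132),.052)
ks=at("side",sc(215,137),.052); rs=at("side",sc(250,173),.050)
print("key",k,ks,"reset",r,rs,"rocker",rk)
pc=[at("top",tc(*p),.044) for p in((57,78),(60,217),(299,66),(299,210))]; print("panel",np.mean(pc,0)); 
d=rk-r; print("yaw box",np.arctan2(-d[0],d[1]), np.linalg.norm(d[:2]))
h1=at("top",tc(508,78),.056);h2=at("top",tc(478,205),.056); hm=(h1+h2)/2
d=h1-h2; yaw=np.arctan2(d[1],d[0]); print("hinge",h1,h2,hm,"yaw",yaw)
print("deck R",at("top",tc(708,115),.038),at("top",tc(683,257),.038),"catch",at("top",tc(700,180),.06))
ey=np.array([-np.sin(yaw),np.cos(yaw),0])
H=hm.copy();H[2]=.054
for a in np.arange(.2,1.0,.1):
    P=H-ey*(.085*np.cos(a)-(-.006)*0+(-.006*np.sin(a)))+np.array([0,0,.085*np.sin(a)+.006*np.cos(a)])
    q=proj("top",P); print(round(a,1),P,(q-[180,205]+.5)*4.5-.5, (proj("side",P)-[205,165]+.5)*5.5-.5)
E
```

```text
key [0.4452 0.3176 0.052 ] [0.4466 0.3161 0.052 ] reset [0.4482 0.2779 0.05  ] [0.4483 0.2755 0.05  ] rocker [0.4421 0.3626 0.052 ]
panel [0.4373 0.3215 0.044 ]
yaw box 0.07237359633312473 0.08496572683260555
hinge [0.4763 0.1358 0.056 ] [0.4049 0.1514 0.056 ] [0.4406 0.1436 0.056 ] yaw -0.2149613896376557
deck R [0.4587 0.0217 0.038 ] [0.3782 0.0353 0.038 ] catch [0.421  0.0283 0.06  ]
0.2 [0.4231 0.0634 0.0768] [638.9797 173.9524] [396.5409 350.9784]
0.3 [0.4237 0.066  0.0849] [635.2489 172.2815] [394.3811 334.0471]
0.4 [0.4244 0.0694 0.0926] [629.9936 170.2685] [391.7467 316.6093]
0.5 [0.4253 0.0735 0.1   ] [623.2411 167.9287] [388.6678 298.8758]
0.6 [0.4264 0.0784 0.1069] [615.0389 165.2824] [385.1809 281.0633]
0.7 [0.4276 0.0839 0.1133] [605.4546 162.3543] [381.329 263.39 ]
0.8 [0.4289 0.0899 0.1192] [594.5769 159.1738] [377.1598 246.0714]
0.9 [0.4303 0.0966 0.1243] [582.5148 155.7747] [372.7255 229.3168]
```

```bash
cat >> h.py <<'E'
from scipy.spatial.transform import Rotation as Ro
def go(P,yang=None):
    """shift/turn units to bring the TIPS to P, tool y at yang deg (world) pointing down"""
    s=sensors.read_state(); R=Ro.from_euler("xyz",s["eef_rot"]); T=np.array(P)+[0,0,.019]
    v=R.inv().apply(T-s["ee_pos"])/.25; o=[0,0,0]
    if yang is not None:
        a=np.radians(yang); y=np.array([np.cos(a),np.sin(a),0]); z=np.array([0,0,-1.]); 
        o=(R.inv()*Ro.from_matrix(np.c_[np.cross(y,z),y,z])).as_rotvec()/(np.pi/2)
    print("go",np.round(v,3),np.round(o,3),"F",np.round(s["wrist_force"],1),"tip",np.round(np.array(s["ee_pos"])-[0,0,.019],4),"j6",s["joint_pos"][5],"t",s["time"])
E
R='[-0.75,-0.655,0,0,0,0.5,0]'; python3 -m creep '[[-0.75,-0.655,0,0,0,0.5,0],[-0.75,-0.655,0,0,0,0.5,0],[-0.75,-0.655,0,0,0,0.5,0],[-0.75,-0.655,0,0,0,0.5,0],[-0.75,-0.655,0,0,0,0.5,0],[-0.75,-0.655,0,0,0,0.5,0],[-0.75,-0.655,0,0,0,0.5,0],[-0.75,-0.655,0,0,0,0.5,0]]'
python3 -c "
from h import *
go([.428,.085,.16],-10.3)"
```

```text
time: 0.77
ee_pos: [0.3064, 0.3, 0.2375]
eef_rot: [-3.141, 0.0, 2.011]
wrist_force: [0.8, 0.7, -1.1]
gripper_width: 0.0439
grip_force: 0.0
go [-0.985  0.074  0.234] [-0.     0.     0.394] F [ 0.8  0.7 -1.1] tip [0.3064 0.3    0.2185] j6 0.07378865105758708 t 0.7667
```

```bash
python3 -m creep '[[-0.985,0.074,0.12,0,0,0.394,0],[-0.985,0.074,0.12,0,0,0.394,0],[-0.985,0.074,0.12,0,0,0.394,0],[-0.985,0.074,0.12,0,0,0.394,0],[-0.985,0.074,0.12,0,0,0.394,0],[-0.985,0.074,0.12,0,0,0.394,0],[-0.985,0.074,0.12,0,0,0.394,0],[-0.985,0.074,0.12,0,0,0.394,0]]'
python3 - <<'E'
from h import *
import cv2
go([.428,.085,.13],-10.3); go([.4265,.073,.098]); go([.4255,.064,.075]); go([.425,.062,.058])
a=cv2.resize(imaging.camera("side")[150:270,205:325],None,fx=4.5,fy=4.5,interpolation=cv2.INTER_CUBIC)
b=cv2.resize(imaging.camera("top")[205:275,270:350],None,fx=3,fy=3)
cv2.imwrite("pics/a1.png",a)
E
```

```text
time: 1.43
ee_pos: [0.4287, 0.0873, 0.207]
eef_rot: [-3.14, -0.0, 1.397]
wrist_force: [0.0, -0.3, 0.3]
gripper_width: 0.0001
grip_force: 0.0
go [-0.009 -0.001  0.232] [-0.001 -0.     0.004] F [ 0.  -0.3  0.3] tip [0.4287 0.0873 0.188 ] j6 0.11770166221256607 t 1.4333
go [-0.058  0.002  0.36 ] [0 0 0] F [ 0.  -0.3  0.3] tip [0.4287 0.0873 0.188 ] j6 0.11770166221256607 t 1.4333
go [-0.094  0.004  0.452] [0 0 0] F [ 0.  -0.3  0.3] tip [0.4287 0.0873 0.188 ] j6 0.11770166221256607 t 1.4333
go [-0.102  0.004  0.52 ] [0 0 0] F [ 0.  -0.3  0.3] tip [0.4287 0.0873 0.188 ] j6 0.11770166221256607 t 1.4333
```

View pics/a1.png

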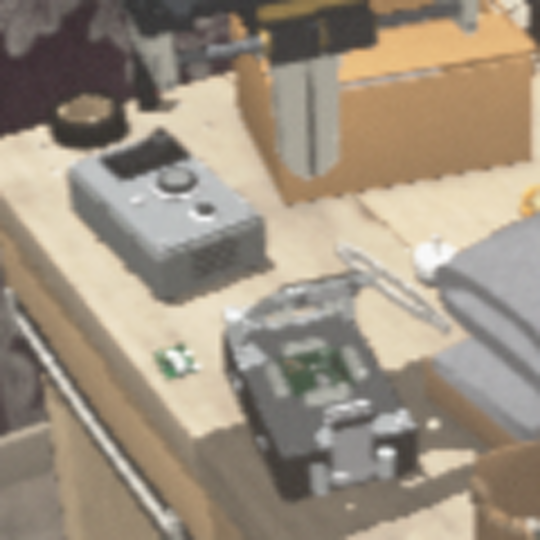

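The shut fingers hang above the half-open lid, with the tips at about (308,175) in the crop and the lid edge at (310,295). Next I lower them along the pad's arc.

```bash
python3 -m creep '[[-0.009,0,0.1,0,0,0,0],[-0.009,0,0.18,0,0,0,0],[-0.009,0,0.232,0,0,0,0],[-0.02,0,0.265,0,0,0,0],[-0.035,0,0.3,0,0,0,0],[-0.047,0,0.33,0,0,0,0],[-0.058,0,0.36,0,0,0,0],[-0.068,0,0.385,0,0,0,0]]'
python3 - <<'E'
from h import *
go([.4265,.073,.098]); go([.4255,.064,.075]); go([.425,.062,.058])
E
```

```text
time: 2.2
ee_pos: [0.4254, 0.0711, 0.1111]
eef_rot: [3.141, -0.0, 1.399]
wrist_force: [-0.4, -0.4, 0.6]
gripper_width: 0.0007
grip_force: 0.1
go [ 0.008  0.003 -0.024] [0 0 0] F [-0.4 -0.4  0.6] tip [0.4254 0.0711 0.0921] j6 0.0775229781994178 t 2.2
go [-0.028  0.005  0.068] [0 0 0] F [-0.4 -0.4  0.6] tip [0.4254 0.0711 0.0921] j6 0.0775229781994178 t 2.2
go [-0.036  0.004  0.136] [0 0 0] F [-0.4 -0.4  0.6] tip [0.4254 0.0711 0.0921] j6 0.0775229781994178 t 2.2
```

```bash
python3 -m creep '[[-0.01,0.002,0.03,0,0,0,0],[-0.02,0.004,0.05,0,0,0,0],[-0.028,0.005,0.07,0,0,0,0],[-0.032,0.005,0.085,0,0,0,0],[-0.035,0.005,0.1,0,0,0,0],[-0.036,0.005,0.11,0,0,0,0],[-0.036,0.005,0.12,0,0,0,0],[-0.036,0.005,0.126,0,0,0,0]]'
python3 - <<'E'
from h import *
import cv2
go([.425,.062,.058])
a=cv2.resize(imaging.camera("side")[165:270,230:320],None,fx=5.5,fy=5.5,interpolation=cv2.INTER_CUBIC)
cv2.imwrite("pics/a2.png",a)
E
```

```text
time: 2.87
ee_pos: [0.425, 0.062, 0.0796]
eef_rot: [-3.142, 0.0, 1.398]
wrist_force: [0.5, 0.1, 0.9]
gripper_width: 0.0006
grip_force: 0.0
go [ 0.   -0.    0.01] [0 0 0] F [0.5 0.1 0.9] tip [0.425  0.062  0.0606] j6 0.05635852796433729 t 2.8667
```

View pics/a2.png

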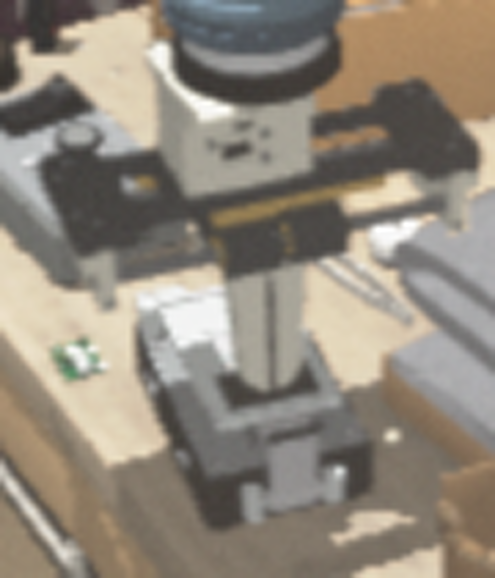

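The lid is almost down under the fingers (tips at (265,385) in the crop), but only about 1 N is felt, so I push on a few mm.

```bash
for i in 1; do python3 -m creep '[[0,0,0.004,0,0,0,0],[0,0,0.008,0,0,0,0],[0,0,0.012,0,0,0,0],[0,0,0.012,0,0,0,0]]'; done
```

```text
time: 3.25
ee_pos: [0.425, 0.062, 0.0775]
eef_rot: [3.142, 0.0, 1.399]
wrist_force: [-2.1, -0.4, 8.1]
gripper_width: 0.0006
grip_force: 4.0
```

```bash
python3 -m creep '[[0,0,0.004,0,0,0,0],[0,0,0.008,0,0,0,0],[0,0,0.008,0,0,0,0]]'; python3 -m creep '[[0,0,0.004,0,0,0,0],[0,0,0.008,0,0,0,0],[0,0,0.008,0,0,0,0]]'
```

```text
time: 3.5
ee_pos: [0.425, 0.062, 0.0771]
eef_rot: [3.141, 0.0, 1.399]
wrist_force: [-9.1, -1.0, 28.4]
gripper_width: 0.0006
grip_force: 14.2
time: 3.75
ee_pos: [0.4251, 0.0619, 0.0768]
eef_rot: [3.14, 0.001, 1.399]
wrist_force: [-15.1, -0.1, 50.0]
gripper_width: 0.0003
grip_force: 24.9
```

A hard stop: the lid is home. I back off and check that it stays down.

```bash
python3 -m creep '[[0,0,-0.03,0,0,0,0],[0,0,-0.15,0,0,0,0],[0,0,-0.25,0,0,0,0],[0,0,-0.25,0,0,0,0]]'
python3 - <<'E'
from h import *
import cv2
go([.4455,.317,.10],94.1); go([.4605,.364,.10],94.1)
a=imaging.camera("side"); cv2.imwrite("pics/a3.png",cv2.resize(a[195:270,230:320],None,fx=6,fy=6,interpolation=cv2.INTER_CUBIC))
cv2.imwrite("pics/top3.png",imaging.camera("top"))
E
```

```text
time: 4.08
ee_pos: [0.4281, 0.0619, 0.1396]
eef_rot: [3.133, -0.001, 1.399]
wrist_force: [1.2, -0.5, 0.2]
gripper_width: 0.0002
grip_force: 0.0
go [ 1.017 -0.107  0.082] [ 0.004  0.005 -1.155] F [ 1.2 -0.5  0.2] tip [0.4281 0.0619 0.1206] j6 0.05638790693079825 t 4.0833
go [ 1.213 -0.08   0.083] [ 0.004  0.005 -1.155] F [ 1.2 -0.5  0.2] tip [0.4281 0.0619 0.1206] j6 0.05638790693079825 t 4.0833
```

View pics/a3.png

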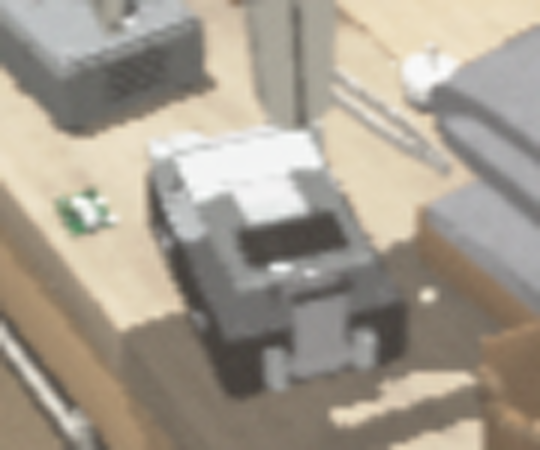

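The lid lies level, with the pad at (295,237) and the catch upright at (322,310). A light touch will confirm the latch: a latched lid should give no soft spring force above 60 mm.

```bash
python3 -m creep '[[0,0,0.1,0,0,0,0],[0,0,0.2,0,0,0,0],[0,0,0.225,0,0,0,0],[0,0,0.225,0,0,0,0]]';  python3 -m creep '[[0,0,0.004,0,0,0,0],[0,0,0.008,0,0,0,0],[0,0,0.008,0,0,0,0]]';  python3 -m creep '[[0,0,0.004,0,0,0,0],[0,0,0.008,0,0,0,0],[0,0,0.008,0,0,0,0]]'; python3 -m creep '[[0,0,0.004,0,0,0,0],[0,0,0.008,0,0,0,0],[0,0,0.008,0,0,0,0]]'
```

```text
time: 4.52
ee_pos: [0.423, 0.0623, 0.0778]
eef_rot: [-3.136, 0.0, 1.399]
wrist_force: [-0.6, -0.3, 1.5]
gripper_width: 0.0004
grip_force: 0.7
time: 4.77
ee_pos: [0.4235, 0.0622, 0.0773]
eef_rot: [-3.138, 0.0, 1.399]
wrist_force: [-6.2, 0.2, 16.5]
gripper_width: 0.0006
grip_force: 7.8
time: 5.02
ee_pos: [0.4236, 0.0622, 0.077]
eef_rot: [-3.139, 0.001, 1.399]
wrist_force: [-12.0, -0.1, 36.5]
gripper_width: 0.0005
grip_force: 18.2
time: 5.27
ee_pos: [0.4236, 0.0622, 0.0767]
eef_rot: [-3.139, 0.001, 1.399]
wrist_force: [-18.8, 0.3, 57.6]
gripper_width: 0.0007
grip_force: 28.9
```

Rigid contact starts at 58.8 mm with no spring lift, so the lid is latched. I raise and move to the rocker.

```bash
python3 -m creep '[[0,0,-0.03,0,0,0,0],[0,0,-0.16,0,0,0,0],[0.15,0,-0.3,0,0,-0.08,0],[0.3,-0.02,-0.3,0,0,-0.16,0],[0.45,-0.03,-0.3,0,0,-0.24,0],[0.6,-0.04,-0.3,0,0,-0.32,0],[0.7,-0.05,-0.3,0,0,-0.4,0],[0.8,-0.05,-0.3,0,0,-0.48,0]]'
python3 - <<'E'
from h import *
go([.4605,.364,.10],94.1)
E
```

```text
time: 5.93
ee_pos: [0.4457, 0.2631, 0.1471]
eef_rot: [-3.139, -0.001, 2.156]
wrist_force: [-0.0, -0.4, -0.6]
gripper_width: 0.0004
grip_force: 0.0
go [0.304 0.273 0.112] [-0.001 -0.001 -0.673] F [-0.  -0.4 -0.6] tip [0.4457 0.2631 0.1281] j6 -0.26806681575557134 t 5.9333
```

```bash
python3 -m creep '[[0.304,0.273,0.1,-0.001,-0.001,-0.673,0],[0.304,0.273,0.1,-0.001,-0.001,-0.673,0],[0.304,0.273,0.1,-0.001,-0.001,-0.673,0],[0.304,0.273,0.1,-0.001,-0.001,-0.673,0],[0.304,0.273,0.1,-0.001,-0.001,-0.673,0],[0.304,0.273,0.1,-0.001,-0.001,-0.673,0],[0.304,0.273,0.1,-0.001,-0.001,-0.673,0],[0.304,0.273,0.1,-0.001,-0.001,-0.673,0]]'
python3 - <<'E'
from h import *
import cv2
go([.4605,.364,.062],94.1); go([.4605,.364,.05])
a=cv2.resize(imaging.camera("side")[130:240,195:285],None,fx=5,fy=5,interpolation=cv2.INTER_CUBIC)
cv2.imwrite("pics/a4.png",a)
E
```

```text
time: 6.6
ee_pos: [0.4617, 0.3619, 0.1216]
eef_rot: [-3.141, -0.001, -3.128]
wrist_force: [-0.5, 0.1, -0.3]
gripper_width: 0.0007
grip_force: 0.0
go [0.004 0.009 0.162] [-0.001 -0.001 -0.037] F [-0.5  0.1 -0.3] tip [0.4617 0.3619 0.1026] j6 -1.1090499821646345 t 6.6
go [0.004 0.009 0.21 ] [0 0 0] F [-0.5  0.1 -0.3] tip [0.4617 0.3619 0.1026] j6 -1.1090499821646345 t 6.6
```

View pics/a4.png

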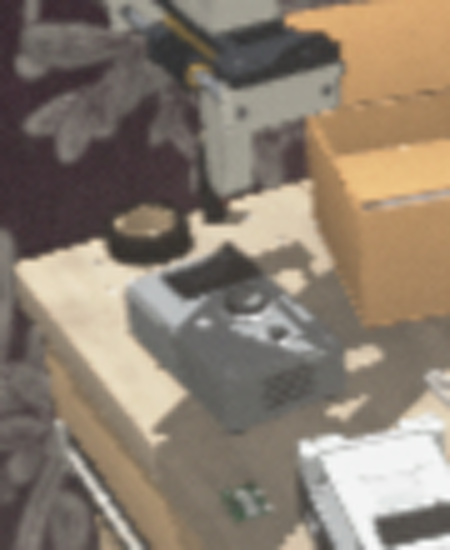

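The fingers are above the far half of the rocker (tips at (230,190) in the crop, rocker at (215,270)) and clear of the cardboard box. Now I press.

```bash
python3 -m creep '[[0.004,0.009,0.06,0,0,-0.037,0],[0.004,0.009,0.12,0,0,-0.037,0],[0.004,0.009,0.15,0,0,-0.037,0],[0.004,0.009,0.17,0,0,-0.037,0],[0.004,0.009,0.183,0,0,-0.037,0],[0.004,0.009,0.196,0,0,-0.037,0],[0.004,0.009,0.205,0,0,-0.037,0],[0.004,0.009,0.212,0,0,-0.037,0]]';  python3 -m creep '[[0,0,0.003,0,0,0,0],[0,0,0.006,0,0,0,0],[0,0,0.006,0,0,0,0]]'
```

```text
time: 7.32
ee_pos: [0.4618, 0.3645, 0.0701]
eef_rot: [3.141, 0.002, -3.077]
wrist_force: [-0.1, -0.2, 0.7]
gripper_width: 0.0002
grip_force: 0.0
time: 7.57
ee_pos: [0.4615, 0.3645, 0.0693]
eef_rot: [3.141, 0.002, -3.077]
wrist_force: [-1.5, -0.8, 5.7]
gripper_width: 0.0004
grip_force: 2.4
```

```bash
python3 -m creep '[[0,0,0.004,0,0,0,0],[0,0,0.008,0,0,0,0],[0,0,0.008,0,0,0,0]]';  python3 -m creep '[[0,0,-0.04,0,0,0,0],[0,0,-0.12,0,0,0,0],[0,0,-0.12,0,0,0,0]]'
python3 - <<'E'
from h import *
import cv2
go([.4455,.317,.065]); go([.4455,.317,.047])
a=cv2.resize(imaging.camera("side")[165:225,210:270],None,fx=8,fy=8,interpolation=cv2.INTER_CUBIC)
b=cv2.resize(cv2.imread("pics/side0.png")[165:225,210:270],None,fx=8,fy=8,interpolation=cv2.INTER_CUBIC)[:,:300]
cv2.imwrite("pics/a5.png",cv2.hconcat([a,b]))
E
```

```text
time: 7.82
ee_pos: [0.4616, 0.3645, 0.0691]
eef_rot: [3.141, 0.003, -3.076]
wrist_force: [-5.7, -3.8, 17.1]
gripper_width: 0.0008
grip_force: 8.6
time: 8.07
ee_pos: [0.4634, 0.3656, 0.1]
eef_rot: [3.139, 0.007, -3.077]
wrist_force: [0.5, 0.2, -1.2]
gripper_width: 0.0005
grip_force: 0.0
go [ 0.084 -0.189  0.063] [0 0 0] F [ 0.5  0.2 -1.2] tip [0.4634 0.3656 0.081 ] j6 -1.1565045571618524 t 8.0667
go [ 0.085 -0.19   0.135] [0 0 0] F [ 0.5  0.2 -1.2] tip [0.4634 0.3656 0.081 ] j6 -1.1565045571618524 t 8.0667
```

View pics/a5.png

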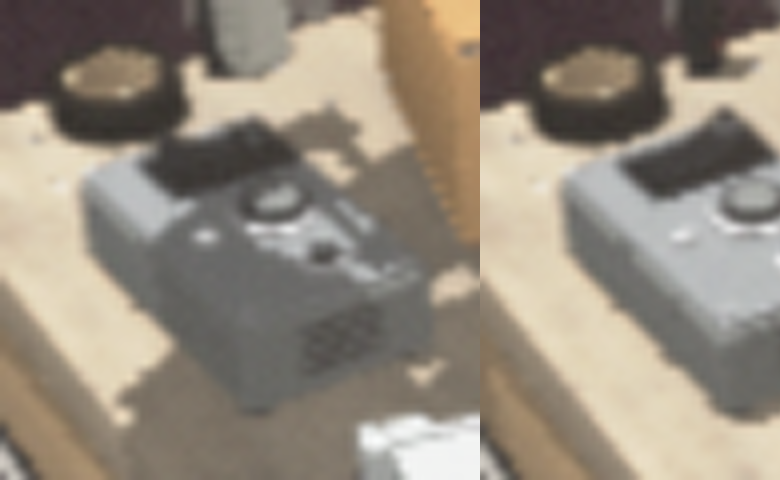

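The far end has dropped from row 112 to 122, the near end at (155,140) now stands up, and the press bottomed out at 50 mm, so the rocker is on. Next is the start key.

```bash
python3 -m creep '[[0.084,-0.189,0,0,0,0,0],[0.084,-0.189,0,0,0,0,0],[0.084,-0.189,0.03,0,0,0,0],[0.084,-0.189,0.07,0,0,0,0],[0.084,-0.189,0.1,0,0,0,0],[0.084,-0.189,0.115,0,0,0,0],[0.084,-0.189,0.13,0,0,0,0],[0.084,-0.189,0.13,0,0,0,0]]';  python3 -m creep '[[0,0,0.004,0,0,0,0],[0,0,0.008,0,0,0,0],[0,0,0.008,0,0,0,0]]'; python3 -m creep '[[0,0,0.004,0,0,0,0],[0,0,0.008,0,0,0,0],[0,0,0.008,0,0,0,0]]'
```

```text
time: 8.78
ee_pos: [0.4441, 0.3163, 0.066]
eef_rot: [-3.141, 0.002, -3.076]
wrist_force: [-6.3, -4.9, 21.9]
gripper_width: 0.001
grip_force: 10.9
time: 9.03
ee_pos: [0.4441, 0.3163, 0.0658]
eef_rot: [3.142, 0.003, -3.075]
wrist_force: [-11.0, -7.1, 36.4]
gripper_width: 0.0003
grip_force: 18.2
time: 9.28
ee_pos: [0.4442, 0.3164, 0.0656]
eef_rot: [3.141, 0.004, -3.075]
wrist_force: [-14.6, -10.0, 49.9]
gripper_width: 0.0002
grip_force: 25.4
```

The key is hard against its stop at 47 mm. I release it and check the scene.

```bash
python3 -m creep '[[0,0,-0.03,0,0,0,0],[0,0,-0.15,0,0,0,0],[0,0,-0.3,0,0,0,0],[0.15,0,-0.45,0,0,0,0],[0.3,0,-0.5,0,0,0,0],[0.45,0,-0.5,0,0,0,0],[0.45,0,-0.5,0,0,0,0],[0.45,0,-0.5,0,0,0,0]]'
python3 - <<'E'
from h import *
import cv2
cv2.imwrite("pics/a6.png",cv2.resize(imaging.camera("side")[165:270,205:325],None,fx=5.5,fy=5.5,interpolation=cv2.INTER_CUBIC))
E
```

```text
time: 9.95
ee_pos: [0.3295, 0.3091, 0.185]
eef_rot: [3.141, 0.002, -3.074]
wrist_force: [0.6, 0.0, 0.6]
gripper_width: 0.0007
grip_force: 0.0
```

View pics/a6.png

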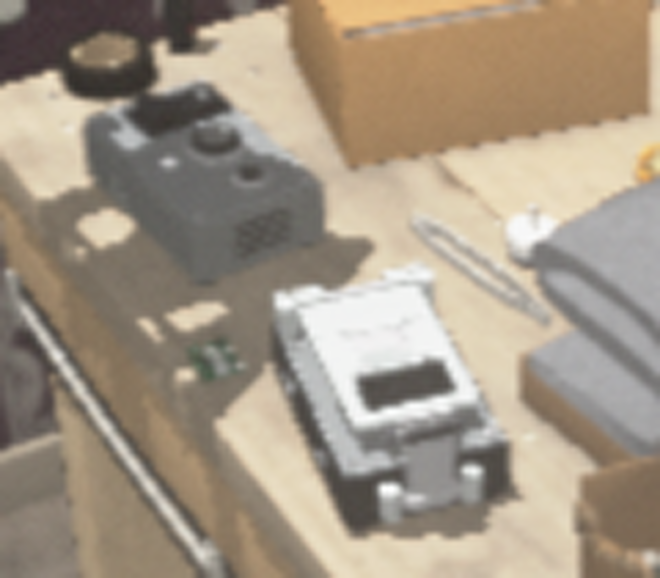

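The lid is shut, with the pad at (405,385) and the catch upright at (430,460). The rocker is on at (178,108), the start key is back up at (213,137), and the loose items are where they were.

```bash
python3 -c "
from workcell import job; print(job.finish_job())"
```

```text
the job is handed in; nothing more can be done
None
```

The job is handed in at about 10 s: lid shut and latched, rocker switched on, start key pressed to its stop and back up, in that order; the final picture shows the reset key and loose items undisturbed.

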